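Lock the coffee boxes into a stack

ROBOT

A 6-joint arm with a two-finger parallel gripper is mounted at the origin on the work surface. World frame = base frame: x ahead of the robot, y to its left, z up, the work surface at z = 0. Lengths are in m, angles in rad, forces in N, time in s.
With the tool pointing down it reaches from about 0.3 to 0.875 m from the base axis. Payload 6.4 kg.
Tool frame: the origin (TCP) lies midway between the tips of the shut fingers; the grasp point (between the pads) lies 19 mm behind it; z points along the fingers, y is the line along which they close (so a half turn about z gives the same grasp; the last joint's range is limited). The gripper opens to 85 mm and grips with 20 to 120 N. Pads are 22 mm wide; open, the fingers measure 114 mm over their backs; the gripper's body (76 mm by 85 mm) begins 54 mm behind the grasp point. The pads swing forward as they close: fully open they stand 13 mm farther back than shut.
Start: joints at [-0.206, 0.181, 1.607, -0, 1.354, -0.206], TCP at [0.575, 0, 0.231] pointing down, gripper open.
Joint ranges: [-2.99, 2.99], [-0.89, 2.07], [0.3, 2.58], [-1.14, 4.28], [0, 2.63], [-3.12, 3.12]. Speed limits (rad/s): [2.57, 2.57, 3.01, 3.14, 3.14, 3.14].

INTERFACE

Orientations are given as a unit quaternion [w, x, y, z].
In Python, from bench import status, camera, ctrl gives the robot as it stands. The module is installed in compiled form; this text tells all that it offers.
- The arm moves only by the shell command python3 -m handwheel 'ROWS'. ROWS is JSON, a list that holds one entry, the list of rows, each a list of 7 numbers: the opening, from -1 (shut) to 1 (fully open), then the shift along the tool's x, y, z in cm, then the turn, a rotation vector about the tool's x, y, z in degrees. A call has 1 to 10 rows; each row is the pose to reach, as a shift and turn from the pose commanded when the call began, along the tool's axes at that moment; what a row does not reach only later rows make up. A row lasts 1/8 s, in which the tool goes at most 62.5 mm and 10.7 degrees, less where a joint would pass 70% of its speed; a pose out of reach is approached as far as the arm can. A call with a gripper value outside its range is refused whole. The fingers move at their own pace and stop on an object; the grip force is fixed at half the most. Time passes only in rows, so rows that repeat a pose let the fingers close. It gives the time, the measured TCP pose, the force, the opening and the grip force at its end, in the units of the state.
- status.get_obs(): the state, without advancing time (a new reading comes with each control period).
- camera(name): name is "scene" or "side" or "wrist"; returns a dict with "frame" (384x512x3 uint8, blue, green, red), "depth" (384x512 float32, m along the optical axis (not along the pixel's ray), 0 where there is no reading), "fx", "fy", "cx", "cy" (pixels), "extrinsics" (4x4, takes a point from camera to world coordinates); the wrist camera has in their place "hand_eye" (4x4, takes a point from camera to tool coordinates, whose origin is the TCP and whose axes are the flange's). Camera axes: x right, y down, z forward; pixel columns grow to the right and rows downward; lengths in m; the calibration is good to about 2 mm. A picture is of the moment at which its call begins: read the wrist's pose just before it.
- ctrl.hand_in(): hands the job in; it is judged then, once.
The state is a dict: "time_s": time; "q": joint angles; "dq": joint speeds; "joint_efforts": joint torques, N m; "eef_pos": TCP position; "eef_rot": TCP orientation; "wrist_force": force on the tool from outside, world axes, zero at the start; "torque": the same for the moment, N m; "opening": opening from 0.0 (shut) to 1.0 (fully open); "grasp_force": force on a finger pad.
Only numpy, scipy, OpenCV 4.12 (cv2) and the standard library are available. Lean on these libraries where they do the work, as an engineer would, in place of code of your own. Each camera call takes 0.05 s, during which the arm holds its last target. There are 200 camera calls.

TASK

Stack the coffee boxes in the drawer: lock the white box onto the grey one that is fixed there, then the black box onto the white one, each lengthwise along the box below and fully home, its base recesses over the lid lugs so that it lies flat on the lid. The lids slide a little in their tracks, so feel or look for where the lugs really are. Keep the boxes upright and leave everything else in the drawer where it stands.

Things in the scene. Friction and masses are not known exactly. Their poses are not given: they have to be found in the camera images.
- grey_box: Grey lidded box fixed in the drawer, 130 (x) x 56 (y) mm, sides 54 mm high; origin: centre of underside, z up. On top a brown sliding lid, 102 x 51 mm, top face 56 mm up, with two round tapered lugs on y = 0, 72 mm apart along x, 8 mm tall, 22 mm across at foot, 19.6 at top. Lid and lugs slide stiffly (12 N) along x, left up to 12 mm either way off the middle; not reported: feel or look.
- white_box: White loose box, 0.2 to 0.5 kg, upright on the liner; same shape, origin and axes as the grey one, with its own sliding lid and lugs, likewise up to 12 mm off the middle. Underside (all boxes): two square recesses 25 x 25 mm, 10 mm deep, at x = +36 and -36 mm, y = 0; works either way round.
- black_box: Black loose box, 0.2 to 0.5 kg, upright on the liner; same shape, origin, axes, sliding lid and recesses as the white one. Locked home, a box's origin is 56 mm above that of the box below and its underside lies on that lid; standing unlocked on the lug tops it is 64 mm above.
- vial_rack: Bystander, loose: aluminium slotted rack, 50 x 160 mm, of six glass vials with white caps, 109 mm tall overall. Origin: centre of its underside.
- nutmeg_mill: Bystander, loose: stainless nutmeg mill, upright cylinder 48 mm across, 126 mm tall with a black button on top. Origin: centre of its underside.
- bowl: Bystander, loose: black mini bowl, 90 mm across, 40 mm tall. Origin: centre of its underside.
- tamper: Bystander, loose: steel coffee tamper, foot 58 mm across, 80 mm tall. Origin: centre of its underside.
- nutmeg_jar: Bystander, loose: amber glass jar, white cap, 50 mm across, 70 mm tall. Origin: centre of its underside.
- spoon: Bystander, loose: steel spoon lying flat, 150 mm long along its x. Origin: centre of its underside (mid-length).
- coasters: Bystander, loose: pile of cork coasters, 90 mm across, 15 mm tall. Origin: centre of its underside.
- drawer_floor (a point): Centre of the grey lined floor of the fixed pulled-out drawer, on the liner's top face (4 mm above the table). The floor spans 250 mm either way in x and 410 mm either way in y; the white walls round it are 45 mm high above the table (55 mm on the robot's side).

How it is judged:
By the outcome, as a careful person would: the job done as asked, in the order asked, and still so for the second after the job is handed in, with the robot touching nothing.
It also fails if it takes over 67 s, if anything falls off the work surface, if the arm or the gripper's body presses on something with over 40 N, if the wrist force passes 120 N, or if a joint passes its speed limit or range.

## Working session

There is one attempt and no reset: what is moved stays moved. The work goes in short steps, Python scripts to look and compute and a shell command to move; the robot and the scene stay as the last step left them, time stands still between calls to the robot, and variables do not carry over. Pictures are saved under pics/ and viewed, at most 10 in all, crops included, and the job is handed in when it is done.

```bash
mkdir -p pics
cat > h.py <<'E'
import numpy as np,cv2
from bench import status,camera,ctrl
from scipy.spatial.transform import Rotation as R
def pose():
    o=status.get_obs();w,x,y,z=o['eef_rot'];T=np.eye(4);T[:3,:3]=R.from_quat([x,y,z,w]).as_matrix();T[:3,3]=o['eef_pos'];return T,o
def grab(n,save=None):
    T,o=pose();c=camera(n);c['T']=T@c['hand_eye'] if 'hand_eye' in c else c['extrinsics'].copy()
    if save: cv2.imwrite('pics/'+save,c['frame'])
    return c
def ray(c,u,v,z):
    d=c['T'][:3,:3]@np.array([(u-c['cx'])/c['fx'],(v-c['cy'])/c['fy'],1]);p=c['T'][:3,3];return p+d*(z-p[2])/d[2]
def cloud(c):
    v,u=np.mgrid[:384,:512];d=c['depth'];P=np.stack([(u-c['cx'])/c['fx']*d,(v-c['cy'])/c['fy']*d,d],-1);return P@c['T'][:3,:3].T+c['T'][:3,3]
E
python3 - <<'E'
from h import *
T,o=pose();print(o);print(T)
im=[]
for n in ['scene','wrist','side']:
    c=grab(n);np.savez(f'{n}0.npz',**c);im.append(c['frame']);print(n,c['T'].round(3).tolist(),c['fx'])
cv2.imwrite('pics/a.png',im[0]);cv2.imwrite('pics/b.png',cv2.resize(np.hstack([im[1],im[2]]),(800,300)))
E
```

```text
{'time_s': 0.0, 'q': array([-2.06293564e-01,  1.81582593e-01,  1.60800231e+00,  1.60953617e-05,
        1.35374479e+00, -2.06299937e-01]), 'dq': array([-8.89543671e-05, -2.46207239e-04,  3.06524564e-04,  1.05048306e-03,
       -7.62482367e-04, -3.91389390e-04]), 'joint_efforts': array([ 3.41415571e-04, -4.44869328e+01, -3.51340663e+01, -2.51131587e-04,
        9.11703974e-03,  3.43231875e-05]), 'eef_pos': array([5.74465149e-01, 1.38255452e-04, 2.30363512e-01]), 'eef_rot': array([-7.31214279e-04,  7.07105492e-01,  7.07107537e-01, -4.68741959e-04]), 'wrist_force': array([-0.85617973,  0.31266402, -0.34352801]), 'torque': array([0.03728858, 0.02238606, 0.02685134]), 'grasp_force': 0.0, 'opening': 1.0033108845782657}
[[-2.57781298e-06  9.99998560e-01 -1.69699428e-03  5.74465149e-01]
 [ 9.99999931e-01  3.20772357e-06  3.71189321e-04  1.38255452e-04]
 [ 3.71194230e-04 -1.69699321e-03 -9.99998491e-01  2.30363512e-01]
 [ 0.00000000e+00  0.00000000e+00  0.00000000e+00  1.00000000e+00]]
scene [[-0.518, 0.639, -0.568, 1.128], [0.855, 0.379, -0.354, 0.315], [-0.011, -0.669, -0.743, 0.749], [0.0, 0.0, 0.0, 1.0]] 372.9598739565681
wrist [[1.0, 0.001, -0.002, 0.575], [0.0, -0.957, -0.291, 0.075], [-0.002, 0.291, -0.957, 0.373], [0.0, 0.0, 0.0, 1.0]] 293.23832111389817
side [[0.801, -0.434, 0.411, 0.102], [-0.598, -0.591, 0.541, -0.648], [0.008, -0.68, -0.733, 0.909], [0.0, 0.0, 0.0, 1.0]] 468.45960961114616
```

View pics/a.png

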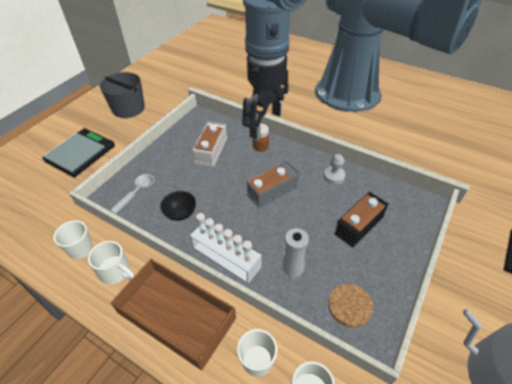

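View pics/b.png

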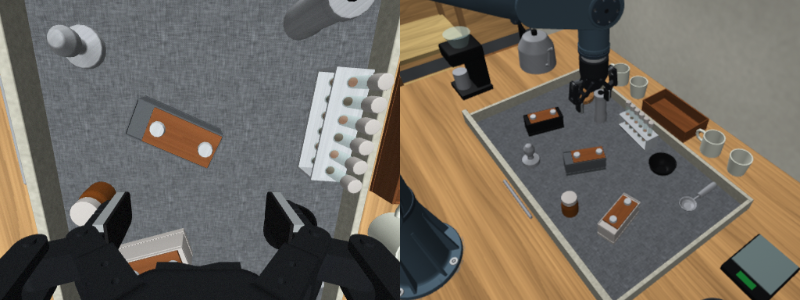

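The scene shows the white box at (210,143), the grey one at (272,183) and the black one at (361,218). The jar is near white (261,138), the tamper near black (335,168), and the mill is at (295,250).

Run:
```python
from h import *
P=[];C=[]
for n in ['scene','side']:
    c=dict(np.load(n+'0.npz'));X=cloud(c);f=c['frame'].astype(int)
    hsv=cv2.cvtColor(c['frame'],cv2.COLOR_BGR2HSV)
    br=((hsv[...,0]<15)&(hsv[...,1]>110)&(X[...,2]>.05)&(X[...,2]<.068)&(c['depth']>0)&(X[...,0]<.85)&(abs(X[...,1])<.4)).astype('uint8')
    k,l,s,ce=cv2.connectedComponentsWithStats(br)
    for i in range(1,k):
        if s[i,4]<80: continue
        pts=X[l==i][:,:2].astype('float32');z=np.median(X[l==i][:,2])
        (cx,cy),sz,a=cv2.minAreaRect(pts*1000)
        print(n,'lid',round(cx),round(cy),np.round(sz),round(a,1),'z',z.round(4),s[i])
        # box outline: non-liner points near, height .045-.064
        m=(np.hypot(X[...,0]-cx/1e3,X[...,1]-cy/1e3)<.085)&(X[...,2]>.052)&(X[...,2]<.064)&(c['depth']>0)
        (bx,by),bs,ba=cv2.minAreaRect(X[m][:,:2].astype('float32')*1000); print('   top',round(bx,1),round(by,1),np.round(bs),round(ba,1))
        y0,x0,h,w=s[i,1]-8,s[i,0]-3,s[i,3]+12,s[i,2]+6
        wl=np.zeros_like(br);wl[y0:y0+h,x0:x0+w]=((hsv[...,1]<60)&(hsv[...,2]>165)&(X[...,2]>.058)&(np.hypot(X[...,0]-cx/1e3,X[...,1]-cy/1e3)<.06))[y0:y0+h,x0:x0+w]
        kk,ll,ss,cc=cv2.connectedComponentsWithStats(wl)
        for j in range(1,kk):
            if ss[j,4]>12: print('   lug',cc[j].round(1),ss[j,4],(ray(c,*cc[j],.067)*1000).round(1))
    # bystanders
    m=((X[...,2]>.025)&(X[...,0]>.3)&(X[...,0]<.85)&(abs(X[...,1])<.4)&(X[...,2]<.15)&(c['depth']>0)).astype('uint8')
    k,l,s,ce=cv2.connectedComponentsWithStats(m)
    for i in range(1,k):
        if s[i,4]>100: q=X[l==i];print(n,'obj',q.min(0).round(3),q.max(0).round(3))
```

```text
scene lid 501 -227 [94. 46.] 16.8 z 0.0612 [196 127  25  23 227]
   top 491.8 -231.0 [134.  57.] 17.4
   lug [212.5 127.2] 44 [ 462.6 -240.    67. ]
   lug [219.  134.4] 20 [ 479.6 -204.9   67. ]
   lug [204.8 143.5] 45 [ 531.8 -216.7   67. ]
scene lid 552 0 [49. 98.] 66.0 z 0.0614 [249 167  41  26 356]
   top 540.4 4.1 [ 59. 132.] 65.8
   lug [280.6 170.6] 47 [517.9  14.4  67. ]
   lug [258.1 182.4] 57 [582.9 -14.1  67. ]
scene lid 530 245 [ 53. 112.] 75.2 z 0.0612 [342 195  43  36 610]
   top 531.2 242.1 [ 57. 135.] 75.3
   lug [372.9 201.4] 53 [496.9 252.6  67. ]
   lug [355.2 218.3] 63 [566.1 234.9  67. ]
scene obj [ 0.308 -0.4    0.025] [ 0.334 -0.226  0.061]
scene obj [ 0.31  -0.16   0.025] [0.431 0.4   0.078]
scene obj [ 0.423 -0.277  0.025] [ 0.564 -0.185  0.072]
scene obj [0.39  0.1   0.025] [0.431 0.143 0.087]
scene obj [ 0.471 -0.047  0.025] [0.611 0.056 0.073]
scene obj [ 0.681 -0.203  0.025] [ 0.772 -0.115  0.048]
scene obj [0.462 0.2   0.025] [0.602 0.285 0.072]
scene obj [ 0.829 -0.4    0.025] [0.843 0.4   0.05 ]
scene obj [ 0.751 -0.068  0.025] [0.805 0.095 0.117]
sce
[... 385 characters left out ...]
225.8 196.9] 29 [519.1  14.8  67. ]
side lid 497 -230 [104.  50.] 17.4 z 0.0595 [260 250  44  43 724]
   top 492.1 -230.7 [132.  57.] 17.2
   lug [291.  256.8] 41 [ 532.8 -217.8   67. ]
   lug [272.4 279.2] 48 [ 464.3 -239.    67. ]
side obj [ 0.741 -0.4    0.025] [0.843 0.235 0.117]
side obj [0.694 0.131 0.025] [0.738 0.18  0.133]
side obj [0.46  0.199 0.025] [0.602 0.285 0.072]
side obj [ 0.31  -0.399  0.025] [0.33  0.4   0.061]
side obj [0.39  0.105 0.025] [0.424 0.134 0.088]
side obj [ 0.47  -0.048  0.025] [0.609 0.055 0.071]
side obj [ 0.681 -0.202  0.025] [ 0.773 -0.113  0.047]
side obj [ 0.379 -0.141  0.025] [ 0.428 -0.091  0.078]
side obj [ 0.423 -0.276  0.025] [ 0.563 -0.186  0.07 ]
```

```bash
python3 -m handwheel '[[[1,-6,-2,1,0,0,10],[1,-12,-4,2,0,0,20],[1,-18,-6,4,0,0,30],[1,-23.1,-8.3,6,0,0,40.5],[1,-23.1,-8.3,6,0,0,51],[1,-23.1,-8.3,6,0,0,61.5],[1,-23.1,-8.3,6,0,0,72.8],[1,-23.1,-8.3,6,0,0,72.8],[1,-23.1,-8.3,6,0,0,72.8]]]'
python3 - <<'E'
from h import *
c=grab('wrist','w1.png');X=cloud(c);np.savez('w1.npz',**c)
print(pose()[0].round(3))
m=(X[...,2]>.05)&(X[...,2]<.064)&(c['depth']>.13)&(np.hypot(X[...,0]-.492,X[...,1]+.231)<.08)
print(cv2.minAreaRect(X[m][:,:2].astype('float32')*1000),m.sum())
E
```

```text
time_s: 1.27
eef_pos: [0.4919, -0.2309, 0.1712]
eef_rot: [-0.0, 0.988, 0.151, -0.0]
wrist_force: [-0.5, -0.4, 0.1]
opening: 1.001
grasp_force: 0.0
[[ 0.954  0.299 -0.     0.492]
 [ 0.299 -0.954  0.    -0.231]
 [-0.    -0.    -1.     0.171]
 [ 0.     0.     0.     1.   ]]
((492.8937072753906, -230.6781005859375), (130.6177215576172, 56.20459747314453), 17.096508026123047) 7682
```

View pics/w1.png

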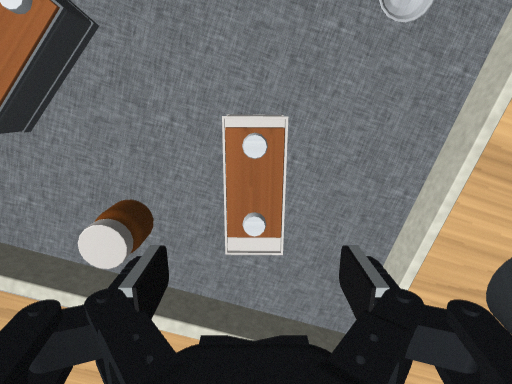

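The wrist view shows the white box centred between the fingers, around (255,185). The refined centre is (492.9, -230.7) at 17.1°, so I descend and grip.

```bash
python3 -m handwheel '[[[1,0.1,0,5,0,0,0],[1,0.1,0,10,0,0,0],[1,0.1,0,13,0,0,0],[1,0.1,0,14.4,0,0,0],[1,0.1,0,14.4,0,0,0],[-1,0.1,0,14.4,0,0,0],[-1,0.1,0,14.4,0,0,0],[-1,0.1,0,14.4,0,0,0],[-1,0.1,0,14.4,0,0,0],[-1,0.1,0,14.4,0,0,0]]]'
```

```text
time_s: 2.58
eef_pos: [0.4942, -0.2316, 0.0292]
eef_rot: [0.001, 0.989, 0.15, 0.001]
wrist_force: [-0.1, -0.2, 6.3]
opening: 0.641
grasp_force: 66.1
```

```bash
python3 -m handwheel '[[[-1,0,0,-2,0,0,0],[-1,0,0,-5,0,0,0],[-1,0,0,-8,0,0,0],[-1,0,0,-12,0,0,0],[-1,0,0,-15,0,0,0],[-1,0,0,-15,0,0,0],[-1,0,0,-15,0,0,0]]]'
python3 - <<'E'
from h import *
c=grab('wrist','w2.png');np.savez('w2.npz',**c)
T,o=pose();print(T.round(4),o['wrist_force'])
X=(cloud(c)-T[:3,3])@T[:3,:3]
m=(c['depth']>0)&(abs(X[...,0])<.09)&(abs(X[...,1])<.032)&(X[...,2]>-.045)&(X[...,2]<-.02)
print(cv2.minAreaRect(X[m][:,:2].astype('float32')*1000),np.percentile(X[m],[2,50,98],axis=0).round(4),m.sum())
E
```

```text
time_s: 3.45
eef_pos: [0.4921, -0.23, 0.1758]
eef_rot: [-0.001, 0.989, 0.15, -0.001]
wrist_force: [0.5, 0.4, -3.8]
opening: 0.64
grasp_force: 65.1
[[ 0.9553  0.2957 -0.0026  0.4918]
 [ 0.2957 -0.9553  0.002  -0.2299]
 [-0.0019 -0.0027 -1.      0.1753]
 [ 0.      0.      0.      1.    ]] [-0.0570907  -0.21020389 -3.81149486]
((15.38119125366211, -0.033496856689453125), (63.96976852416992, 99.24336242675781), 89.66887664794922) [[-0.0243 -0.028  -0.0409]
 [ 0.0236 -0.0002 -0.0314]
 [ 0.0639  0.0274 -0.0248]] 28527
```

View pics/w2.png

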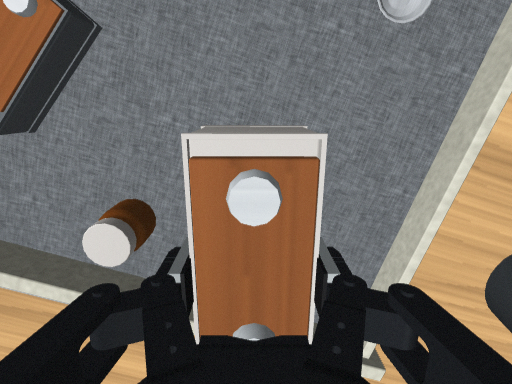

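The white box is held square in the fingers, its +x end at tool x = 65 mm, so it is centred. Next I refine the grey lugs from the first wrist view.

Run:
```python
from h import *
def lugs(c,ctr,zt,name):
    X=cloud(c);hsv=cv2.cvtColor(c['frame'],cv2.COLOR_BGR2HSV)
    near=np.hypot(X[...,0]-ctr[0],X[...,1]-ctr[1])<.085
    m=near&(X[...,2]>zt-.018)&(X[...,2]<zt-.003)&(c['depth']>0)
    print(name,'box',cv2.minAreaRect(X[m][:,:2].astype('float32')*1000))
    w=((hsv[...,1]<60)&(hsv[...,2]>150)&near&(X[...,2]>zt-.005)).astype('uint8')
    k,l,s,ce=cv2.connectedComponentsWithStats(w)
    for j in range(1,k):
        if s[j,4]>60: 
            p=X[l==j];print('  lug',ce[j].round(1),s[j],(ray(c,*ce[j],zt-.001)*1000).round(1),'bbox mid',((p.min(0)+p.max(0))/2*1000).round(1))
lugs(dict(np.load('wrist0.npz')),(.54,.004),.068,'grey')
lugs(dict(np.load('w1.npz')),(.493,-.2307),.068,'white')
```

```text
grey box ((540.167236328125, 4.122097015380859), (56.72256851196289, 130.12905883789062), 65.9942626953125)
  lug [200.3 164.9] [191 155  19  21 295] [518.2  14.8  67. ] bbox mid [541.5  38.9 218.3]
  lug [262.1 191.1] [253 182  19  20 283] [583.9 -14.2  67. ] bbox mid [583.8  24.9 218.1]
  lug [126.8 290.8] [119 287  14  10  91] [ 420.8 -140.2   67. ] bbox mid [528.2  10.2 281.4]
  lug [380.2 290.8] [375 287  14  10  84] [ 727.9 -139.7   67. ] bbox mid [621.4  10.1 281.2]
white box ((492.8937072753906, -230.6781005859375), (130.6177215576172, 56.20459747314453), 17.096508026123047)
  lug [254.  145.9] [242 134  25  25 462] [ 532.2 -218.1   67. ] bbox mid [ 542.5 -217.9  189.1]
  lug [253.2 225. ] [243 214  22  22 372] [ 463.7 -238.9   67. ] bbox mid [ 508.6 -228.5  188.6]
  lug [127.1 291.3] [119 288  14   9  75] [ 360.  -142.1   67. ] bbox mid [ 487.2 -182.9  222.1]
  lug [379.8 291.4] [375 288  14   9  78] [ 433.9 -378.1   67. ] bbox mid [ 514.9 -271.4  221.9]
```

```bash
python3 -m handwheel '[[[-1,3,-5,0,0,0,8],[-1,6,-10,0,0,0,16],[-1,9,-15,0,0,0,24],[-1,12.4,-20.2,0,0,0,32],[-1,12.4,-20.2,2,0,0,41.2],[-1,12.4,-20.2,4,0,0,41.2],[-1,12.4,-20.2,6.5,0,0,41.2],[-1,12.4,-20.2,6.5,0,0,41.2],[-1,12.4,-20.2,6.5,0,0,41.2]]]'
python3 - <<'E'
from h import *
T,o=pose();print(T.round(4),o['wrist_force'])
ims=[]
for n in ['side','scene']:
    c=grab(n);np.savez(n+'3.npz',**c);f=c['frame']
    y,x=(190,240) if n=='side' else (175,272)
    ims.append(cv2.resize(f[y-60:y+50,x-70:x+70],(395,310),interpolation=2))
cv2.imwrite('pics/c3.png',np.hstack(ims))
E
```

```text
time_s: 4.62
eef_pos: [0.5516, -0.0011, 0.1121]
eef_rot: [-0.0, 0.978, -0.208, -0.0]
wrist_force: [0.6, -0.4, -3.2]
opening: 0.644
grasp_force: 65.4
[[ 9.135e-01 -4.068e-01 -8.000e-04  5.516e-01]
 [-4.068e-01 -9.135e-01  2.000e-04 -1.100e-03]
 [-8.000e-04  2.000e-04 -1.000e+00  1.121e-01]
 [ 0.000e+00  0.000e+00  0.000e+00  1.000e+00]] [ 0.61485828 -0.42038791 -3.18136411]
```

View pics/c3.png

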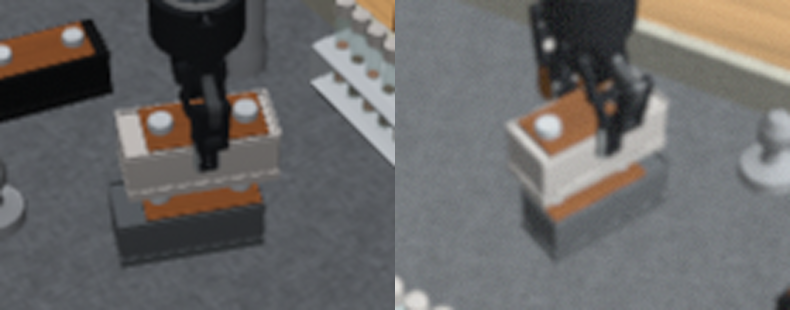

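The white box hangs parallel just above the grey one, with grey's lugs under it. I correct 1 mm and lower it gently.

```bash
python3 -m handwheel '[[[-1,-0.1,-0.07,0.8,0,0,0],[-1,-0.1,-0.07,1.3,0,0,0],[-1,-0.1,-0.07,1.7,0,0,0],[-1,-0.1,-0.07,2.0,0,0,0],[-1,-0.1,-0.07,2.2,0,0,0],[-1,-0.1,-0.07,2.4,0,0,0],[-1,-0.1,-0.07,2.4,0,0,0]]]'
```

```text
time_s: 5.6
eef_pos: [0.551, 0.0, 0.0882]
eef_rot: [0.0, 0.978, -0.208, -0.0]
wrist_force: [0.7, -0.5, -3.2]
opening: 0.642
grasp_force: 65.6
```

```bash
python3 -m handwheel '[[[-1,0,0,0.2,0,0,0],[-1,0,0,0.35,0,0,0],[-1,0,0,0.45,0,0,0],[-1,0,0,0.45,0,0,0]]]'
```

```text
time_s: 6.1
eef_pos: [0.5512, -0.0, 0.0851]
eef_rot: [0.0, 0.978, -0.208, 0.0]
wrist_force: [-4.5, 1.2, 7.2]
opening: 0.64
grasp_force: 67.1
```

```bash
python3 -m handwheel '[[[1,0,0,-0.1,0,0,0],[1,0,0,-0.1,0,0,0],[1,0,0,-0.1,0,0,0],[1,0,0,-0.1,0,0,0],[1,0,0,-5,0,0,0],[1,0,0,-10,0,0,0],[1,0,0,-14,0,0,0],[1,0,0,-14,0,0,0],[1,0,0,-14,0,0,0]]]'
cat >> h.py <<'E'
def lugs(c,ctr,zt):
    X=cloud(c);hsv=cv2.cvtColor(c['frame'],cv2.COLOR_BGR2HSV)
    near=(np.hypot(X[...,0]-ctr[0],X[...,1]-ctr[1])<.085)&(c['depth']>.13)
    m=near&(X[...,2]>zt-.018)&(X[...,2]<zt-.003)
    print('box',cv2.minAreaRect(X[m][:,:2].astype('float32')*1000))
    br=near&(hsv[...,0]<15)&(hsv[...,1]>110)&(X[...,2]>zt-.018);p=X[br]
    if len(p)>50:
        A=np.c_[p[:,:2]-np.array(ctr),np.ones(len(p))];print('lid plane slopes, z',np.linalg.lstsq(A,p[:,2],rcond=None)[0].round(4))
    w=((hsv[...,1]<60)&(hsv[...,2]>150)&near&(X[...,2]>zt-.005)&(X[...,2]<zt+.01)).astype('uint8')
    k,l,s,ce=cv2.connectedComponentsWithStats(w)
    for j in range(1,k):
        if s[j,4]>60: print('  lug',ce[j].round(1),s[j],(ray(c,*ce[j],zt-.001)*1000).round(1))
E
python3 - <<'E'
from h import *
c=grab('wrist','w4.png');np.savez('w4.npz',**c);lugs(c,(.551,0),.124)
ims=[]
for n in ['side','scene']:
    d=grab(n);f=d['frame'];y,x=(190,240) if n=='side' else (175,272)
    X=cloud(d);hsv=cv2.cvtColor(f,cv2.COLOR_BGR2HSV);b=(np.hypot(X[...,0]-.551,X[...,1])<.05)&(hsv[...,0]<15)&(hsv[...,1]>110)&(X[...,2]>.09)
    print(n,'lid z',np.median(X[b][:,2]))
    ims.append(cv2.resize(f[y-60:y+50,x-70:x+70],(260,204),interpolation=2))
cv2.imwrite('pics/c4.png',np.hstack(ims+[cv2.resize(c['frame'],(272,204))]))
E
```

```text
time_s: 7.22
eef_pos: [0.5506, 0.0001, 0.2231]
eef_rot: [-0.0, 0.978, -0.208, -0.0]
wrist_force: [-0.4, 0.4, -0.3]
opening: 0.998
grasp_force: 0.0
box ((550.448974609375, 1.1616096496582031), (56.12429428100586, 130.40126037597656), 65.90576934814453)
lid plane slopes, z [0.0007 0.0018 0.1162]
  lug [252.8 148.3] [241 137  25  24 468] [587.9 -15.1 123. ]
  lug [252.6 228.7] [242 219  23  21 358] [522.2  14.3 123. ]
side lid z 0.1158620069856866
scene lid z 0.1173250752432351
```

View pics/c4.png

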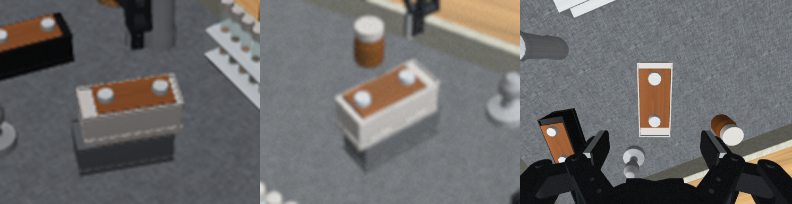

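White lies flat and locked: its lid is at z = 0.116 and its lugs are centred at (555, -0.5). Now the black box.

```bash
python3 -m handwheel '[[[1,-3,-5.3,0,0,0,-3],[1,-6,-10.6,0,0,0,-6],[1,-9,-16,2,0,0,-9.3],[1,-11.6,-21.3,5.3,0,0,-9.3],[1,-11.6,-21.3,5.3,0,0,-9.3],[1,-11.6,-21.3,5.3,0,0,-9.3]]]'
python3 - <<'E'
from h import *
c=grab('wrist');np.savez('w5.npz',**c);lugs(c,(.531,.242),.068);print(pose()[0].round(4))
E
```

```text
time_s: 8.12
eef_pos: [0.5311, 0.2418, 0.1696]
eef_rot: [0.001, 0.992, -0.127, -0.001]
wrist_force: [-0.8, -0.2, 0.2]
opening: 1.002
grasp_force: 0.0
box ((531.56787109375, 242.67385864257812), (56.25376892089844, 130.3687744140625), 75.43132019042969)
lid plane slopes, z [ 0.0025 -0.0067  0.0601]
  lug [252.3 151.5] [241 140  24  24 450] [567.4 233.9  67. ]
  lug [252.4 230.7] [242 221  22  21 353] [497.7 252.   67. ]
[[ 9.673e-01 -2.538e-01 -5.000e-04  5.319e-01]
 [-2.538e-01 -9.673e-01 -7.000e-04  2.411e-01]
 [-4.000e-04  8.000e-04 -1.000e+00  1.705e-01]
 [ 0.000e+00  0.000e+00  0.000e+00  1.000e+00]]
```

```bash
python3 -m handwheel '[[[1,0,-0.1,5,0,0,0],[1,0,-0.1,10,0,0,0],[1,0,-0.1,13,0,0,0],[1,0,-0.1,14.2,0,0,0],[1,0,-0.1,14.2,0,0,0],[-1,0,-0.1,14.2,0,0,0],[-1,0,-0.1,14.2,0,0,0],[-1,0,-0.1,14.2,0,0,0],[-1,0,-0.1,14.2,0,0,0],[-1,0,-0.1,14.2,0,0,0]]]'
python3 -m handwheel '[[[-1,0,0,-2,0,0,0],[-1,0,0,-6,0,0,0],[-1,0,0,-11,0,0,0],[-1,0,0,-16,0,0,0],[-1,0,0,-18,0,0,0],[-1,0,0,-18,0,0,0],[-1,0,0,-18,0,0,0]]]'
python3 - <<'E'
from h import *
c=grab('wrist','w6.png');T,o=pose();print(T.round(4),o['wrist_force'])
X=(cloud(c)-T[:3,3])@T[:3,:3]
m=(c['depth']>0)&(abs(X[...,0])<.09)&(abs(X[...,1])<.032)&(X[...,2]>-.045)&(X[...,2]<-.02)
p=X[m];b=p[p[:,0]>.06];print('x max',np.percentile(p[:,0],[99,99.9,100]).round(4),'y at end',np.percentile(b[:,1],[1,99]).round(4))
E
```

```text
time_s: 9.43
eef_pos: [0.5335, 0.243, 0.0309]
eef_rot: [-0.0, 0.992, -0.128, 0.002]
wrist_force: [-0.3, -0.8, 6.9]
opening: 0.642
grasp_force: 65.9
time_s: 10.3
eef_pos: [0.531, 0.2426, 0.2078]
eef_rot: [0.0, 0.992, -0.128, -0.001]
wrist_force: [0.4, 0.7, -3.4]
opening: 0.638
grasp_force: 65.0
[[ 9.673e-01 -2.537e-01 -3.000e-03  5.308e-01]
 [-2.537e-01 -9.673e-01 -7.000e-04  2.425e-01]
 [-2.700e-03  1.400e-03 -1.000e+00  2.072e-01]
 [ 0.000e+00  0.000e+00  0.000e+00  1.000e+00]] [ 0.33664497  0.53225739 -3.31137072]
x max [0.0635 0.0637 0.0638] y at end [-0.0284  0.0266]
```

```bash
python3 -m handwheel '[[[-1,2.2,5.8,0,0,0,3],[-1,4.4,11.5,0,0,0,6],[-1,6.6,17.2,0,0,0,9.4],[-1,8.67,22.9,0,0,0,9.4],[-1,8.67,22.9,2,0,0,9.4],[-1,8.67,22.9,4,0,0,9.4],[-1,8.67,22.9,4,0,0,9.4],[-1,8.67,22.9,4,0,0,9.4]]]'
python3 -c "
from h import *
for i in range(2):
  T,o=pose();print(T.round(4),o['wrist_force'])
"
```

```text
time_s: 11.35
eef_pos: [0.5576, -0.0006, 0.1686]
eef_rot: [0.0, 0.978, -0.209, -0.0]
wrist_force: [0.6, -0.6, -2.3]
opening: 0.64
grasp_force: 65.2
[[ 9.130e-01 -4.080e-01 -8.000e-04  5.576e-01]
 [-4.080e-01 -9.130e-01  2.000e-04 -6.000e-04]
 [-8.000e-04  2.000e-04 -1.000e+00  1.686e-01]
 [ 0.000e+00  0.000e+00  0.000e+00  1.000e+00]] [ 0.64788622 -0.62195547 -2.33022614]
[[ 9.130e-01 -4.080e-01 -8.000e-04  5.576e-01]
 [-4.080e-01 -9.130e-01  2.000e-04 -6.000e-04]
 [-8.000e-04  2.000e-04 -1.000e+00  1.686e-01]
 [ 0.000e+00  0.000e+00  0.000e+00  1.000e+00]] [ 0.64788622 -0.62195547 -2.33022614]
```

```bash
python3 -m handwheel '[[[-1,-0.07,0.07,0.8,0,0,0],[-1,-0.07,0.07,1.3,0,0,0],[-1,-0.07,0.07,1.7,0,0,0],[-1,-0.07,0.07,1.9,0,0,0],[-1,-0.07,0.07,2.1,0,0,0],[-1,-0.07,0.07,2.1,0,0,0]]]'
```

```text
time_s: 12.1
eef_pos: [0.5568, -0.0011, 0.1477]
eef_rot: [0.0, 0.978, -0.209, -0.0]
wrist_force: [0.3, 0.3, -3.4]
opening: 0.641
grasp_force: 65.3
```

Already 3 mm below lug-top height without contact, so I continue to home.

```bash
python3 -m handwheel '[[[-1,0,0,0.2,0,0,0],[-1,0,0,0.4,0,0,0],[-1,0,0,0.5,0,0,0],[-1,0,0,0.55,0,0,0],[-1,0,0,0.55,0,0,0]]]'
```

```text
time_s: 12.72
eef_pos: [0.5569, -0.0012, 0.1428]
eef_rot: [0.0, 0.978, -0.209, 0.0]
wrist_force: [-2.6, -0.4, 2.7]
opening: 0.637
grasp_force: 65.9
```

Contact at the home height (0.143). Release, rise and check.

```bash
python3 -m handwheel '[[[1,0,0,0,0,0,0],[1,0,0,0,0,0,0],[1,0,0,0,0,0,0],[1,0,0,0,0,0,0],[1,0,0,-4,0,0,0],[1,0,0,-9,0,0,0],[1,0,0,-14,0,0,0],[1,0,0,-14,0,0,0],[1,0,0,-14,0,0,0]]]'
python3 - <<'E'
from h import *
c=grab('wrist');lugs(c,(.555,-.001),.180)
ims=[]
for n in ['side','scene']:
    d=grab(n);f=d['frame'];ims.append(cv2.resize(f,(400,300)))
    X=cloud(d);hsv=cv2.cvtColor(f,cv2.COLOR_BGR2HSV);b=(np.hypot(X[...,0]-.555,X[...,1])<.05)&(hsv[...,0]<15)&(hsv[...,1]>110)&(X[...,2]>.14)
    print(n,'lid z',np.median(X[b][:,2]))
cv2.imwrite('pics/c7.png',np.hstack(ims))
E
```

```text
time_s: 13.85
eef_pos: [0.5565, -0.0011, 0.2817]
eef_rot: [0.0, 0.978, -0.209, -0.0]
wrist_force: [-0.9, 0.6, 0.0]
opening: 1.001
grasp_force: 0.0
box ((555.6348266601562, 0.079254150390625), (56.23979187011719, 130.05084228515625), 66.00443267822266)
lid plane slopes, z [ 0.0029 -0.0026  0.172 ]
  lug [253.  153.8] [241 142  25  24 449] [589.2 -14.5 179. ]
  lug [253.  232.4] [242 223  23  20 348] [523.7  14.8 179. ]
side lid z 0.17175897651244942
scene lid z 0.17314898475367452
```

View pics/c7.png

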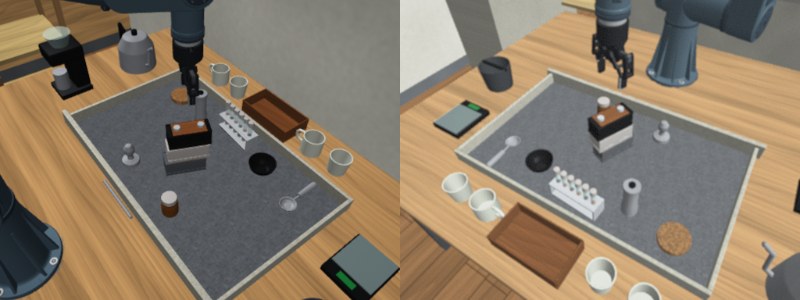

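The stack stands square at (187,145) in the side view. The black lid is at z = 0.172, exactly home, it is level, and the bystanders have not moved.

```bash
python3 -c "
from bench import ctrl
print(ctrl.hand_in())"
```

```text
the job is handed in; nothing more can be done
None
```

The white box is locked onto the grey one and the black box onto the white one. Both lie flat at home height by the depth readings, the other items look undisturbed, and I handed the job in at about 14 s.

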